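# Pop open the loaded board tester

## Task

One of the two board testers has a circuit board in it. Press the release tab on the front of that one so that its lid springs up by itself, then push the lid fully back to its stop, where it stays, and move clear. Only press and push with the fingers: leave the other tester shut and the board untouched in its nest, and do not lift or shove the testers or the other things on the bench.

Things in the scene. Friction and masses are not known exactly. Their poses are not given: they have to be found in the camera images.
- loaded: The tester that has the circuit board in it: grey clamshell board tester, loose, about 2.4 kg. Base 130 (x) x 120 (y) x 46 mm high; shut lid at 48 to 54 mm, hook top at 61 mm. Origin: centre of the underside; x points from tab side to hinge side, y along the hinge, z up. The tab sticks out on the -x side, to 121 mm from the centre
- empty: The other, empty tester, the same in every way but with nothing in its nest: grey clamshell board tester, loose, about 2.4 kg. Base 130 (x) x 120 (y) x 46 mm high; shut lid at 48 to 54 mm, hook top at 61 mm. Origin: centre of the underside; x points from tab side to hinge side, y along the hinge, z up. The tab sticks out on the -x side, to 121 mm from the centre
- loaded_lid (a joint): Lid angle of the loaded tester, rad: 0 shut (latched), 1.75 at the stop (upright, leaning slightly back). The free edge on the -x side turns up and over towards the tester's +x. Once unlatched, a damped spring lifts it to about 0.8 rad within about 1 s and it stops there; further on it is stiff (2 to 4 N at the free edge) and stays where it is left
- loaded_tab (a joint): Release tab angle of the loaded tester, rad: 0 at rest, grows as the pad is pressed down, end stop 0.28; lets the lid go at about 0.17. At the pad's centre: 2 to 5 N down, about 6 mm to release, 10 mm to the stop. Springs back when let go
- loaded_pad (a point): Centre of the top face of the loaded tester's release pad: dark steel plate 46 x 46 x 6 mm, level in front of the tester, 25 mm above the bench. A steel hook 30 mm wide stands up at its inner end, 33 mm from this point in the tester's +x
- loaded_hinge (a point): On the lid's hinge axis, middle of the width, 51 mm above the bench, 62 mm from the tester's centre towards +x
- loaded_edge (a point): Middle of the free edge of the loaded tester's lid (half-way through its thickness), 124 mm from the hinge axis; it moves with the lid. Lid: flat aluminium frame with a clear window, 116 mm wide, 6 mm thick
- empty_lid (a joint): Lid angle of the empty tester, rad: 0 shut (latched), 1.75 at the stop (upright, leaning slightly back). The free edge on the -x side turns up and over towards the tester's +x. Once unlatched, a damped spring lifts it to about 0.8 rad within about 1 s and it stops there; further on it is stiff (2 to 4 N at the free edge) and stays where it is left
- empty_tab (a joint): Release tab angle of the empty tester, rad: 0 at rest, grows as the pad is pressed down, end stop 0.28; lets the lid go at about 0.17. At the pad's centre: 2 to 5 N down, about 6 mm to release, 10 mm to the stop. Springs back when let go
- board: Green circuit board 80 x 70 x 3 mm with parts up to 11 mm high, lying loose in the nest (pocket 86 x 76 mm, 16 mm deep, floor 30 mm above the bench) of the loaded tester, seen through its window. Origin: centre of the underside
- spool: Steel spool standing on end, 48 mm diameter, 34 mm high. Bystander, loose; origin: centre of the underside.
- heatsink: Finned aluminium heatsink 40 x 40 x 26 mm. Bystander, loose; origin: centre of the underside.
- screwdriver: Screwdriver with black handle, 170 mm, lying down. Bystander, loose; origin: middle of its length.
- meter: Hand-held multimeter, yellow case 150 x 78 x 34 mm, lying flat. Bystander, loose; origin: centre of the underside.
- jar: Amber jar with white cap, 60 mm diameter, 70 mm high. Bystander, loose; origin: centre of the underside.
- can: Plain aluminium can, 66 mm diameter, 120 mm high. Bystander, loose; origin: centre of the underside.

How it is judged:
By the outcome, as a careful person would: the job done as asked, in the order asked, and still so for the second after the job is handed in, with the robot touching nothing.
It also fails if it takes over 42 s, if anything falls off the work surface, if the arm or the gripper's body presses on something with over 40 N, if the wrist force passes 120 N, or if a joint passes its speed limit or range.

## Robot

A 6-joint arm with a two-finger parallel gripper is mounted at the origin on the work surface. World frame = base frame: x ahead of the robot, y to its left, z up, the work surface at z = 0. Lengths are in mm, angles in rad, forces in N, time in s.
With the tool pointing down it reaches from about 350 to 1000 mm from the base axis. Payload 7.1 kg.
Tool frame: the origin (TCP) lies at the very end of the fingers, on their centre line; the grasp point (between the pads) lies 19 mm behind it; y points along the fingers, x is the direction in which the jaws open and shut, and the axes are right-handed (so a half turn about y gives the same grasp; the last joint's range is limited). The gripper opens to 85 mm and grips with 20 to 120 N. Pads are 22 mm wide; open, the fingers measure 114 mm over their backs; the gripper's body (76 mm by 85 mm) begins 54 mm behind the grasp point. The pads swing forward as they close: fully open they stand 13 mm farther back than shut.
Start: joints at [1.081, 0.423, 1.63, -0, 1.089, -0.019], TCP at [283.467, 557.002, 231.319] pointing down, gripper open.
Joint ranges: [-3, 3], [-0.9, 2.11], [0.09, 2.58], [-1.31, 4.45], [0.11, 2.69], [-2.54, 2.54]. Speed limits (rad/s): [2.39, 2.39, 3.01, 3.14, 3.14, 3.14].

## Interface

Orientations are given as a unit quaternion [x, y, z, w].
In Python, from workcell import * gives the robot as it stands.
- The arm moves only by the tool apply_moves, never from a script. Its argument "rows" is a list of rows, each an object with "linear": the shift along the world's x, y, z in cm, a list of three; "delta_rot": the turn, a rotation vector about the world's x, y, z in rad, a list of three; "gripper": the opening in per cent of the stroke, from 0 (shut) to 100 (fully open). A call has 1 to 12 rows; each row is the pose to reach, as a shift and turn from the pose commanded when the call began; what a row does not reach only later rows make up. A row lasts 1/10 s, in which the tool goes at most 50 mm and 8.59 degrees, less where a joint would pass 70% of its speed; a pose out of reach is approached as far as the arm can. A call with a gripper value outside its range is refused whole. The fingers move at their own pace and stop on an object; "grip_force" is the grip in N (left out, the last holds). Time passes only in rows, so rows that repeat a pose let the fingers close. It gives the time, the measured TCP pose, the force and the opening at its end, in the units of the state.
- get_state(): the state, without advancing time (a new reading comes with each control period).
- camera(name): name is "scene" or "top" or "wrist"; returns a dict with "pixels" (400x640x3 uint8, red, green, blue), "z_map" (400x640 float32, mm along the optical axis (not along the pixel's ray), 0 where there is no reading), "K" (3x3 intrinsics, pixels), "world_to_cam" (4x4, takes a point from world to camera coordinates). Camera axes: x right, y down, z forward; pixel columns grow to the right and rows downward; lengths in mm; the calibration is good to about 2 mm. A picture is of the moment at which its call begins.
- sign_off(): hands the job in, once; it reports no verdict.
The state is a dict: "time_s": time; "joints": joint angles; "qvel": joint speeds; "joint_efforts": joint torques, N m; "tcp_pos": TCP position; "orientation": TCP orientation; "wrist_force": force on the tool from outside, world axes, zero at the start; "wrist_torque": the same for the moment, N m; "gripper_width": opening from 0.0 (shut) to 1.0 (fully open).
Only numpy, scipy, OpenCV 4.12 (cv2) and the standard library are available. Lean on these libraries where they do the work, as an engineer would, in place of code of your own. Each camera call takes 0.05 s, during which the arm holds its last target.

## Working session

There is one attempt and no reset: what is moved stays moved. The work goes in short steps, Python scripts to look and compute and a tool call to move; the robot and the scene stay as the last step left them, time stands still between calls to the robot, and variables do not carry over. Pictures are saved under pics/ and viewed, and the job is handed in when it is done.

Besides the shell and the picture viewer there is one more tool, called after "Call:" in YAML: its name, and indented under it one key for each argument. apply_moves: Moves the arm, as the interface text tells. Its arguments: {"type":"object","properties":{"rows":{"type":"array","items":{"type":"object","properties":{"linear":{"type":"array","items":{"type":"number"}},"delta_rot":{"type":"array","items":{"type":"number"}},"gripper":{"type":"number"}}}},"grip_force":{"type":"number"}},"required":["rows"]}

```bash
mkdir -p pics
python3 - <<'E'
from workcell import *
import cv2,numpy as np
for n in("scene","top"):
    c=camera(n); np.savez(n+"0.npz",**c)
    cv2.imwrite(f"pics/{n}0.png",c["pixels"][:,:,::-1])
    print(n,c["K"].tolist(),np.round(c["world_to_cam"],3).tolist())
s=get_state();print(s)
E
```

```text
scene [[440.39688056198884, 0.0, 317.7173600185633], [0.0, 440.39688056198884, 199.7969419158258], [0.0, 0.0, 1.0]] [[0.81, 0.586, -0.018, -496.736], [0.43, -0.615, -0.661, -200.389], [-0.398, 0.527, -0.75, 1604.423], [0.0, 0.0, 0.0, 1.0]]
top [[418.37893637878864, 0.0, 323.51315384906576], [0.0, 418.37893637878864, 199.60581684399702], [0.0, 0.0, 1.0]] [[0.025, -0.999, 0.019, -22.97], [-0.992, -0.028, -0.123, 583.371], [0.123, -0.016, -0.992, 1314.149], [0.0, 0.0, 0.0, 1.0]]
{'time_s': 0.1, 'joints': array([ 1.08100570e+00,  4.23771407e-01,  1.63065177e+00, -5.76701188e-07,
        1.08861314e+00, -1.89889508e-02]), 'qvel': array([ 0.00182607, -0.0035277 , -0.00250048, -0.0003169 , -0.00028212,
        0.00125943]), 'joint_efforts': array([-2.89598602e-04, -5.58426476e+01, -2.82444960e+01, -1.03354528e-04,
        2.92756740e-03,  1.77344697e-05]), 'tcp_pos': array([283.22607698, 556.55724255, 230.60406424]), 'orientation': array([ 0.60308528,  0.36915402, -0.37003409, -0.60256802]), 'wrist_force': array([ 0.22612912, -0.94426529, -1.18078086]), 'wrist_torque': array([-0.02536479,  0.02804742, -0.00485826]), 'gripper_width': 1.0013258069803845}
```

View pics/scene0.png

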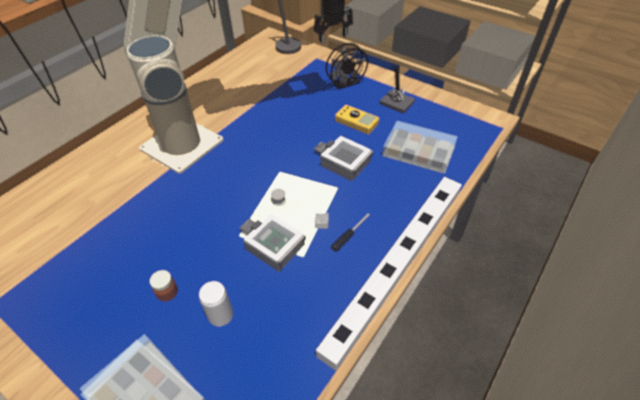

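View pics/top0.png

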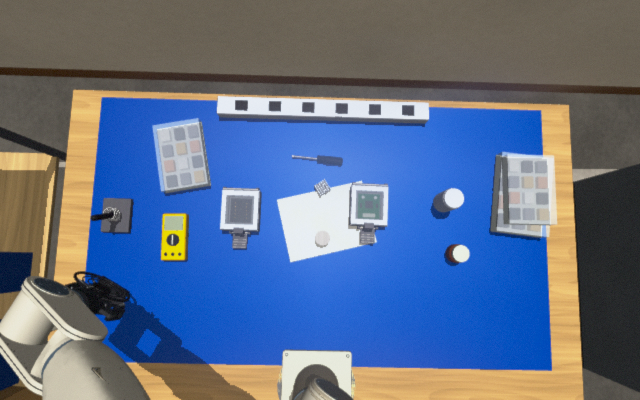

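The loaded tester (green board) is at about (369,206) in the top view, with its tab at (367,237). The empty one is at (240,210). Next I'll measure the loaded one.

```bash
cat > h.py <<'E'
import numpy as np,cv2
def ray(c,u,v,z):
    K,T=c["K"],c["world_to_cam"];R,t=T[:3,:3],T[:3,3]
    d=R.T@np.linalg.inv(K)@np.array([u,v,1.]);o=-R.T@t
    return o+d*(z-o[2])/d[2]
def cloud(c):
    K,T=c["K"],c["world_to_cam"];z=c["z_map"].astype(float)
    v,u=np.mgrid[:z.shape[0],:z.shape[1]]
    p=np.stack([(u-K[0,2])/K[0,0]*z,(v-K[1,2])/K[1,1]*z,z],-1)
    w=(p-T[:3,3])@T[:3,:3]; w[z==0]=np.nan
    return w
E
python3 - <<'E'
from h import *
for n,(x,y,w,h) in (("top",(335,170,64,84)),("scene",(230,205,90,70))):
    c=dict(np.load(n+"0.npz")); W=cloud(c)
    im=c["pixels"][y:y+h,x:x+w,::-1]
    cv2.imwrite(f"pics/{n}0z.png",cv2.resize(im,None,fx=7,fy=7,interpolation=cv2.INTER_CUBIC))
    P=W[y:y+h,x:x+w]
    m=(P[...,2]>44)&(P[...,2]<60)
    m=m.astype(np.uint8)
    nn,l,s,ce=cv2.connectedComponentsWithStats(m); k=1+np.argmax(s[1:,4])
    q=P[l==k]; r=cv2.minAreaRect(q[:,:2].astype(np.float32)); print(n,"lid",r,np.median(q[:,2]))
    m=((P[...,2]>18)&(P[...,2]<30)).astype(np.uint8)
    nn,l,s,ce=cv2.connectedComponentsWithStats(m)
    for k in range(1,nn):
        if s[k,4]>20:
            q=P[l==k]; print(" pad?",cv2.minAreaRect(q[:,:2].astype(np.float32)),np.median(q,axis=0),s[k]+np.array([x,y,0,0,0]))
    # dark pad by colour
E
```

```text
top lid ((567.8333129882812, -152.6429443359375), (119.9501953125, 146.14031982421875), 88.71263885498047) 52.63865221710146
 pad? ((476.9898681640625, -153.25990295410156), (77.46273040771484, 56.21244430541992), 88.70760345458984) [ 474.4931092  -150.68666765   24.41178656] [356 225  25  19 226]
scene lid ((569.2901000976562, -154.9158172607422), (121.79230499267578, 148.82150268554688), 88.11204528808594) 54.00719471961538
 pad? ((616.2662963867188, -9.733020782470703), (15.197189331054688, 44.236385345458984), 35.71295166015625) [619.38429611 -11.92780898  24.45265244] [314 213   6  12  56]
 pad? ((468.3948974609375, -151.05633544921875), (47.609130859375, 41.381649017333984), 88.86894989013672) [ 463.09574767 -158.86114946   25.57536563] [239 218  16  16 123]
 pad? ((598.72412109375, -187.2682647705078), (171.6807861328125, 85.96727752685547), 40.740257263183594) [ 624.59871294 -211.60006663   23.94198536] [245 241  60  28 144]
```

```bash
sleep 1; ls pics
```

```text
scene0.png
scene0z.png
top0.png
top0z.png
```

View pics/top0z.png

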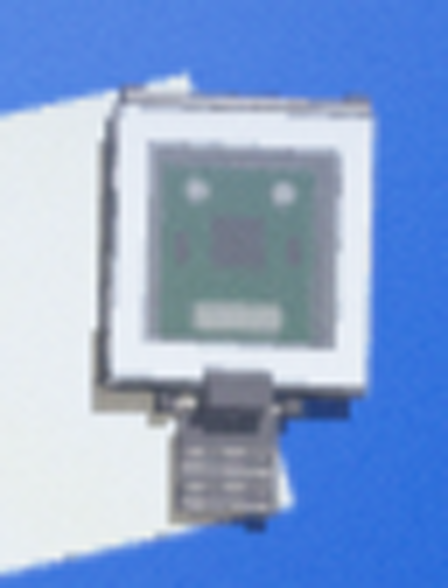

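View pics/scene0z.png

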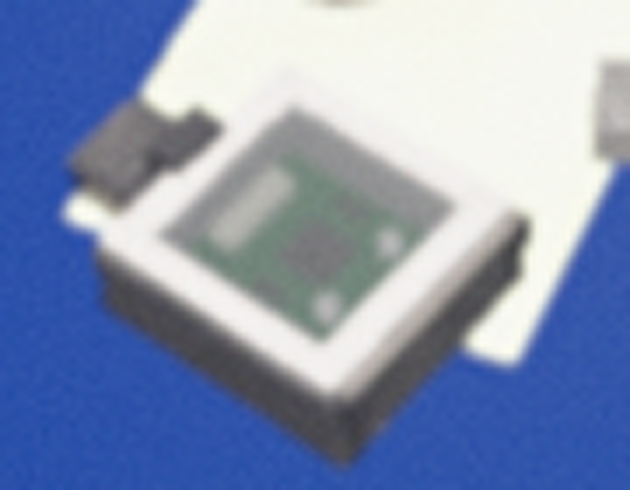

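Run:
```python
from h import *
c=dict(np.load("top0.npz"))
def f(X,Y,z): return ray(c,335+(X+.5)/7-.5,170+(Y+.5)/7-.5,z)
L=[f(*p,54) for p in((125,105),(372,112),(362,390),(112,380))]
print(np.round(L,1),np.mean(L,0))
a=(L[0]+L[1]-L[2]-L[3])[:2];b=(L[0]+L[3]-L[1]-L[2])[:2]
print("yaw",np.arctan2(a[1],a[0]),np.arctan2(-b[0],b[1]),np.linalg.norm(a)/2,np.linalg.norm(b)/2)
P=[f(*p,25) for p in((178,430),(278,435),(275,518),(172,515))]
print(np.round(P,1),np.mean(P,0))
print("hook",f(238,372,61),f(205,372,61),f(270,375,61))
```

```text
[[ 632.6  -98.6   54. ]
 [ 632.6 -211.9   54. ]
 [ 505.1 -208.2   54. ]
 [ 506.6  -94.8   54. ]] [ 569.24259579 -153.36665958   54.        ]
yaw -0.02947934064122737 -0.00674795030230973 126.84899796925552 113.38949985214565
[[ 486.3 -128.1   25. ]
 [ 485.2 -174.3   25. ]
 [ 447.1 -173.3   25. ]
 [ 447.2 -125.9   25. ]] [ 466.44276211 -150.4054625    25.        ]
hook [ 511.24526895 -150.96753134   61.        ] [ 510.84767865 -136.07894005   61.        ] [ 510.27843853 -165.42565387   61.        ]
```

Run:
```python
from workcell import *
from scipy.spatial.transform import Rotation as R
import numpy as np
s=get_state();r=R.from_quat(s["orientation"]);print(np.round(r.as_matrix(),3))
for t in(0,0.3):
  y=np.array([np.sin(t),0,-np.cos(t)])
  for sg in(1,-1):
    x=np.array([0,sg,0.]);z=np.cross(x,y)
    d=R.from_matrix(np.c_[x,y,z])*r.inv();print(t,sg,d.as_rotvec())
  d=R.from_rotvec([0,0,-1.4])*r
print(np.round(d.as_matrix(),3))
```

```text
[[ 0.454 -0.001 -0.891]
 [ 0.891 -0.001  0.454]
 [-0.001 -1.     0.   ]]
0 1 [ 1.41031629e-03 -3.66182306e-04  4.70801324e-01]
0 -1 [-4.98235389e-04 -1.91890616e-03 -2.67079064e+00]
0.3 1 [-0.06921723 -0.29478765  0.46745466]
0.3 -1 [ 0.39919455 -0.09776418 -2.6446461 ]
[[ 0.955 -0.001  0.296]
 [-0.296  0.     0.955]
 [-0.001 -1.     0.   ]]
```

Run:
```python
from scipy.spatial.transform import Rotation as R
print((R.from_rotvec([0,-.3,0])*R.from_rotvec([0,0,-1.10])).as_rotvec())
```

```text
[ 0.16494769 -0.26903652 -1.09139149]
```

Call:
apply_moves:
  rows:
    - {"linear": [1.2,-4.5,0],"delta_rot": [0,0,-0.1],"gripper": 0}
    - {"linear": [2.4,-9,0],"delta_rot": [0,0,-0.2],"gripper": 0}
    - {"linear": [3.6,-13.5,0],"delta_rot": [0,0,-0.3],"gripper": 0}
    - {"linear": [4.8,-18,0],"delta_rot": [0,0,-0.4],"gripper": 0}
    - {"linear": [6,-22.5,0],"delta_rot": [0,0,-0.5],"gripper": 0}
    - {"linear": [7.2,-27,0],"delta_rot": [0,0,-0.6],"gripper": 0}
    - {"linear": [8.4,-31.5,0],"delta_rot": [0,0,-0.7],"gripper": 0}
    - {"linear": [9.6,-36,0],"delta_rot": [0,0,-0.8],"gripper": 0}
    - {"linear": [10.8,-40.5,0],"delta_rot": [0,0,-0.9],"gripper": 0}
    - {"linear": [12,-45,0],"delta_rot": [0,0,-1.0],"gripper": 0}
    - {"linear": [13.2,-49.5,0],"delta_rot": [0,0,-1.1],"gripper": 0}
    - {"linear": [13.2,-49.5,0],"delta_rot": [0,0,-1.1],"gripper": 0}

```text
time_s: 1.3
tcp_pos: [416.4, 57.6, 231.3]
orientation: [0.707, -0.003, 0.003, -0.707]
wrist_force: [0.2, 0.2, -0.3]
gripper_width: -0.002
```

Call:
apply_moves:
  rows:
    - {"linear": [1.2,-4.5,0],"delta_rot": [0,-0.1,0],"gripper": 0}
    - {"linear": [2.4,-9,0],"delta_rot": [0,-0.2,0],"gripper": 0}
    - {"linear": [3.6,-13.5,0],"delta_rot": [0,-0.3,0],"gripper": 0}
    - {"linear": [4.8,-18,-3],"delta_rot": [0,-0.3,0],"gripper": 0}
    - {"linear": [5.85,-21.3,-7],"delta_rot": [0,-0.3,0],"gripper": 0}
    - {"linear": [5.85,-21.3,-12],"delta_rot": [0,-0.3,0],"gripper": 0}
    - {"linear": [5.85,-21.3,-16],"delta_rot": [0,-0.3,0],"gripper": 0}
    - {"linear": [5.85,-21.3,-16],"delta_rot": [0,-0.3,0],"gripper": 0}
    - {"linear": [5.85,-21.3,-16],"delta_rot": [0,-0.3,0],"gripper": 0}

```text
time_s: 2.2
tcp_pos: [473.4, -150.1, 70.8]
orientation: [-0.699, -0.105, -0.105, 0.7]
wrist_force: [-0.4, 0.2, 1.1]
gripper_width: -0.0
```

Run:
```python
from workcell import *
import cv2,numpy as np
from h import *
s=get_state();print(s["time_s"],s["tcp_pos"],s["wrist_force"],s["joints"])
o=[]
for n in("top","wrist","scene"):
    c=camera(n);np.savez(n+"1.npz",**c);o.append(c["pixels"][:,:,::-1])
t=cv2.resize(o[0][160:270,320:420],(500,550),interpolation=cv2.INTER_CUBIC)
cv2.imwrite("pics/t1.png",t);cv2.imwrite("pics/w1.png",o[1])
cv2.imwrite("pics/s1.png",cv2.resize(o[2][170:290,200:340],None,fx=5,fy=5,interpolation=cv2.INTER_CUBIC))
```

```text
2.2 [ 473.40241635 -150.11660523   70.84687742] [-0.40191502  0.20249058  1.05998527] [-0.40157206  0.44902049  2.18257177  0.46384031  0.2626371  -0.83596295]
```

View pics/w1.png

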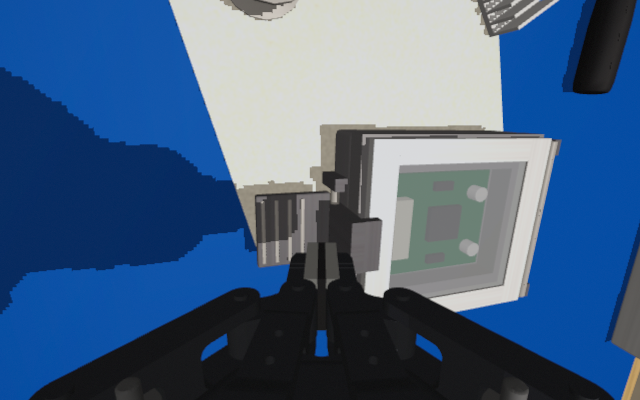

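View pics/s1.png

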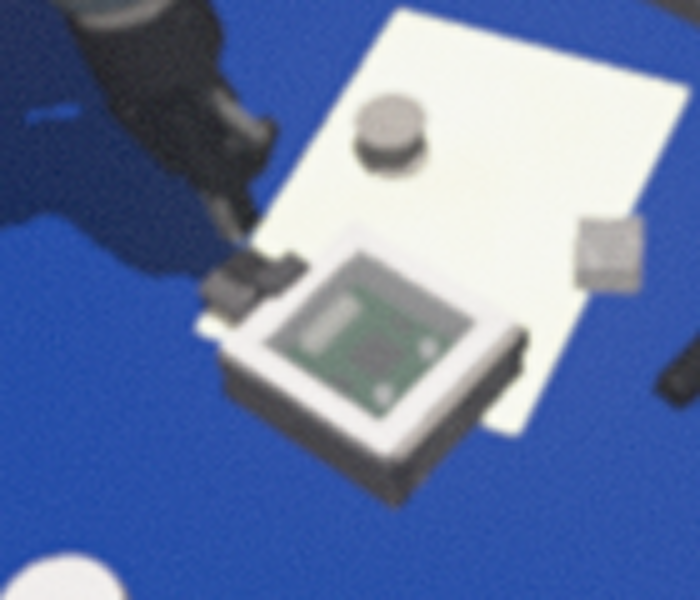

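The fingers sit over the pad, but the knuckles spread toward the lid (wrist view, around (405,300)). I'll turn the jaws a quarter turn about the tool axis so they clear the rising lid.

Call:
apply_moves:
  rows:
    - {"linear": [0,0,0],"delta_rot": [0.044,0,-0.143],"gripper": 0}
    - {"linear": [0,0,0],"delta_rot": [0.088,0,-0.286],"gripper": 0}
    - {"linear": [0,0,0],"delta_rot": [0.133,0,-0.429],"gripper": 0}
    - {"linear": [0,0,0],"delta_rot": [0.177,0,-0.572],"gripper": 0}
    - {"linear": [0,0,0],"delta_rot": [0.221,0,-0.715],"gripper": 0}
    - {"linear": [0,0,0],"delta_rot": [0.265,0,-0.858],"gripper": 0}
    - {"linear": [0,0,0],"delta_rot": [0.31,0,-1.0],"gripper": 0}
    - {"linear": [0,0,0],"delta_rot": [0.354,0,-1.144],"gripper": 0}
    - {"linear": [0,0,0],"delta_rot": [0.398,0,-1.287],"gripper": 0}
    - {"linear": [0,0,-1],"delta_rot": [0.442,0,-1.43],"gripper": 0}
    - {"linear": [0,0,-3],"delta_rot": [0.464,0,-1.5],"gripper": 0}
    - {"linear": [0,0,-3.7],"delta_rot": [0.464,0,-1.5],"gripper": 0}

```text
time_s: 3.55
tcp_pos: [475.7, -151.2, 36.8]
orientation: [0.418, -0.418, 0.571, -0.57]
wrist_force: [-0.6, 1.1, 0.8]
gripper_width: -0.003
```

Run:
```python
from workcell import *
import cv2,numpy as np
from scipy.spatial.transform import Rotation as R
c=camera("wrist");cv2.imwrite("pics/w2.png",c["pixels"][:,:,::-1])
c=camera("scene");cv2.imwrite("pics/s2.png",cv2.resize(c["pixels"][170:290,200:340,::-1],None,fx=5,fy=5,interpolation=cv2.INTER_CUBIC))
s=get_state();print(s["time_s"],s["tcp_pos"],s["wrist_force"],s["joints"],np.round(R.from_quat(s["orientation"]).as_matrix(),3))
```

```text
3.65 [ 475.39509161 -151.06345564   36.53728824] [0.29116506 1.0266883  0.42064394] [-0.40182333  0.53163391  2.18746204  0.69401029  0.1827799   0.49811597] [[ 0.001  0.299  0.954]
 [-1.    -0.001  0.002]
 [ 0.001 -0.954  0.299]]
```

View pics/w2.png

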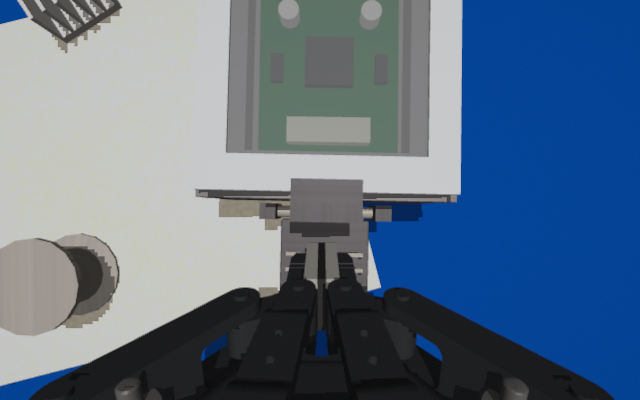

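View pics/s2.png

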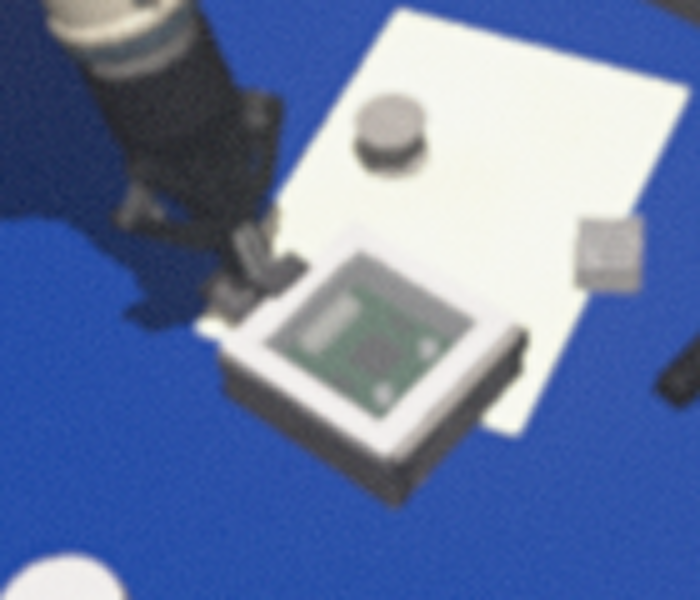

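Call:
apply_moves:
  rows:
    - {"linear": [-0.3,0,0],"delta_rot": [0,0.08,0],"gripper": 0}
    - {"linear": [-0.3,0,-0.4],"delta_rot": [0,0.08,0],"gripper": 0}
    - {"linear": [-0.3,0,-0.8],"delta_rot": [0,0.08,0],"gripper": 0}
    - {"linear": [-0.3,0,-1.0],"delta_rot": [0,0.08,0],"gripper": 0}
    - {"linear": [-0.3,0,-1.2],"delta_rot": [0,0.08,0],"gripper": 0}
    - {"linear": [-0.3,0,-1.2],"delta_rot": [0,0.08,0],"gripper": 0}

```text
time_s: 4.25
tcp_pos: [471.8, -151.3, 22.9]
orientation: [0.442, -0.441, 0.552, -0.552]
wrist_force: [1.5, 0.0, 3.3]
gripper_width: -0.001
```

Call:
apply_moves:
  rows:
    - {"linear": [0,0,-0.1],"delta_rot": [0,0,0],"gripper": 0}
    - {"linear": [0,0,-0.2],"delta_rot": [0,0,0],"gripper": 0}
    - {"linear": [0,0,-0.3],"delta_rot": [0,0,0],"gripper": 0}
    - {"linear": [0,0,-0.3],"delta_rot": [0,0,0],"gripper": 0}

```text
time_s: 4.65
tcp_pos: [471.0, -151.1, 19.2]
orientation: [-0.442, 0.442, -0.552, 0.552]
wrist_force: [1.4, -0.9, 4.6]
gripper_width: 0.001
```

```bash
cat > snap.py <<'E'
import sys
from workcell import *
import cv2,numpy as np
from h import *
k=sys.argv[1]
c=camera("scene");np.savez("scene.npz",**c);a=cv2.resize(c["pixels"][150:290,200:340,::-1],(560,560),interpolation=cv2.INTER_CUBIC);cv2.imwrite(f"pics/s{k}.png",a)
s=get_state();print(s["time_s"],s["tcp_pos"],s["wrist_force"],s["joints"])
E
python3 snap.py 3
```

```text
4.7 [ 471.04528516 -151.11553901   19.26582548] [2.06945006 0.26380738 4.42503789] [-0.38428539  0.5689276   2.14829403  0.35977648  0.23426688  0.84355403]
```

View pics/s3.png

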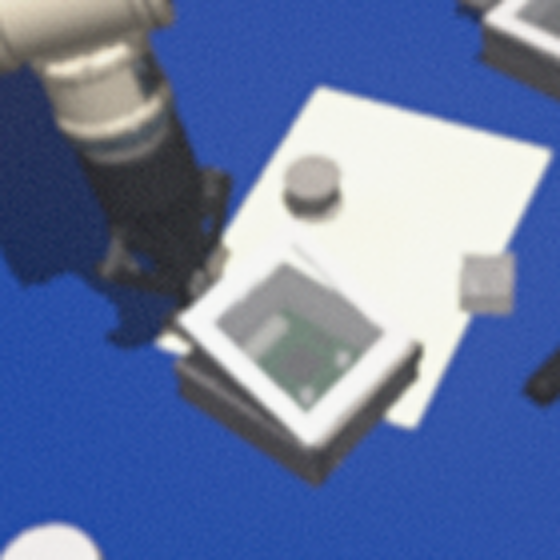

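The lid has popped and is rising. I'll hold briefly, then move the arm back and up, clear of it.

Call:
apply_moves:
  rows:
    - {"linear": [0,0,0.0],"delta_rot": [0,0,0],"gripper": 0}
    - {"linear": [0,0,0],"delta_rot": [0,0,0],"gripper": 0}
    - {"linear": [0,0,0],"delta_rot": [0,0,0],"gripper": 0}
    - {"linear": [0,0,0],"delta_rot": [0,0,0],"gripper": 0}
    - {"linear": [-0.5,0,1.0],"delta_rot": [0,0,0],"gripper": 0}
    - {"linear": [-1.0,0,2.5],"delta_rot": [0,0,0],"gripper": 0}
    - {"linear": [-1.0,0,4.5],"delta_rot": [0,0.05,0],"gripper": 0}
    - {"linear": [-1,0,7],"delta_rot": [0,0.1,0],"gripper": 0}
    - {"linear": [-1,0,9.5],"delta_rot": [0,0.16,0],"gripper": 0}
    - {"linear": [-1,0,10.5],"delta_rot": [0,0.22,0],"gripper": 0}
    - {"linear": [-1,0,10.5],"delta_rot": [0,0.22,0],"gripper": 0}

```text
time_s: 5.8
tcp_pos: [462.0, -151.2, 126.0]
orientation: [0.5, -0.499, 0.5, -0.5]
wrist_force: [-0.1, 0.5, -0.4]
gripper_width: -0.002
```

```bash
python3 snap.py 4
python3 - <<'E'
from workcell import *
import cv2,numpy as np
from h import *
c=camera("top");np.savez("top4.npz",**c)
cv2.imwrite("pics/t4.png",cv2.resize(c["pixels"][160:270,320:420,::-1],(500,550),interpolation=cv2.INTER_CUBIC))
for n in("top4","scene"):
    c=dict(np.load(n+".npz"));W=cloud(c);px=c["pixels"].astype(int)
    m=(W[...,0]>515)&(W[...,0]<660)&(W[...,1]>-225)&(W[...,1]<-80)&(W[...,2]>60)&(px.min(-1)>150)
    q=W[m];print(n,len(q))
    if len(q)<5: continue
    h=630.; ang=np.arctan2(q[:,2]-51,h-q[:,0]);
    f=np.polyfit(q[:,0],q[:,2],1);print("slope ang",np.arctan(-f[0]),"z range",q[:,2].min(),q[:,2].max(),"x",q[:,0].min(),q[:,0].max(),"y",q[:,1].min(),q[:,1].max())
E
```

```text
5.85 [ 460.67854003 -150.75841347  124.62900231] [-0.19538966  0.3630781  -0.78084448] [-3.40846126e-01  3.85719738e-01  2.00907970e+00  5.95311209e-05
  7.46102754e-01  1.22862127e+00]
top4 390
slope ang 0.9178553459159425 z range 60.078313810891444 450.5597521761049 x 516.383887094742 630.5617999808153 y -211.42037030298954 -96.00382875152044
scene 1100
slope ang 1.0675289880698162 z range 60.02048957418598 457.5862212694543 x 515.1773342388191 632.533010761775 y -213.13458172588784 -93.92692477001334
```

View pics/s4.png

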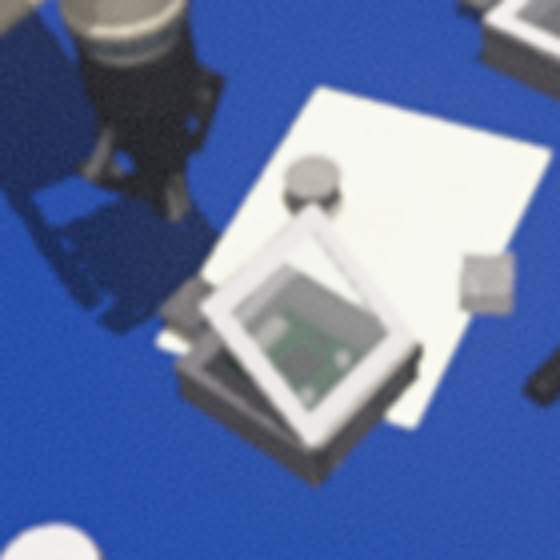

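View pics/t4.png

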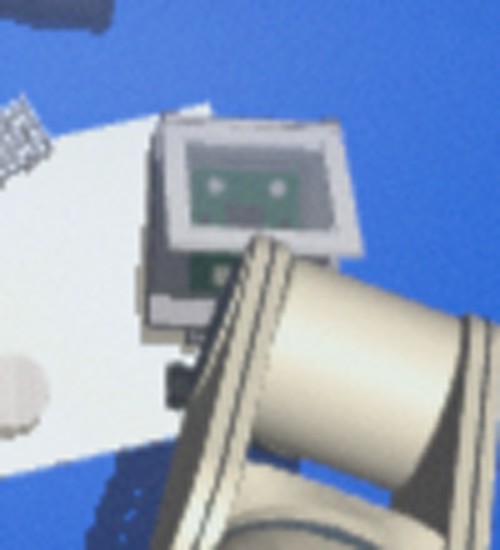

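Run:
```python
from h import *
for n in("top4","scene"):
    c=dict(np.load(n+".npz"));W=cloud(c);px=c["pixels"].astype(int)
    m=(W[...,0]>530)&(W[...,0]<625)&(W[...,1]>-225)&(W[...,1]<-80)&(W[...,2]>62)&(W[...,2]<165)&(px.min(-1)>130)
    q=W[m]
    f=np.polyfit(q[:,0],q[:,2],1);r=q[:,2]-np.polyval(f,q[:,0]);k=abs(r)<8;q=q[k];f=np.polyfit(q[:,0],q[:,2],1)
    print(n,len(q),"ang",np.arctan(-f[0]),"top",q[q[:,2].argsort()[-20:]].mean(0),"y",q[:,1].min(),q[:,1].max(),"x at z54",(54-f[1])/f[0])
```

```text
top4 432 ang 0.7976626992792467 top [ 547.81818848 -149.30937648  143.37993397] y -211.56315464908147 -94.81439211265152 x at z54 632.1261246089989
scene 1268 ang 0.7945018882996452 top [ 547.92159436 -154.97471532  143.49935354] y -213.6717703891555 -93.92692477001334 x at z54 631.8630175331874
```

Call:
apply_moves:
  rows:
    - {"linear": [2,-0.2,0],"delta_rot": [0,0,0],"gripper": 0}
    - {"linear": [4.5,-0.2,0],"delta_rot": [0,0,0],"gripper": 0}
    - {"linear": [5.5,-0.2,0],"delta_rot": [0,0,0],"gripper": 0}
    - {"linear": [6,-0.2,0],"delta_rot": [0,0,0],"gripper": 0}
    - {"linear": [6,-0.2,0],"delta_rot": [0,0,0],"gripper": 0}

```text
time_s: 6.4
tcp_pos: [519.9, -152.7, 123.5]
orientation: [0.5, -0.5, 0.499, -0.5]
wrist_force: [0.1, 0.2, -0.4]
gripper_width: 0.0
```

Call:
apply_moves:
  rows:
    - {"linear": [0.7,0,0],"delta_rot": [0,0,0],"gripper": 0}
    - {"linear": [1.4,0,0.1],"delta_rot": [0,0,0],"gripper": 0}
    - {"linear": [2.1,0,0.3],"delta_rot": [0,0,0],"gripper": 0}
    - {"linear": [2.8,0,0.5],"delta_rot": [0,0,0],"gripper": 0}
    - {"linear": [3.5,0,0.8],"delta_rot": [0,0,0],"gripper": 0}
    - {"linear": [4.2,0,1.1],"delta_rot": [0,0,0],"gripper": 0}
    - {"linear": [4.9,0,1.4],"delta_rot": [0,0,0],"gripper": 0}
    - {"linear": [4.9,0,1.4],"delta_rot": [0,0,0],"gripper": 0}

```text
time_s: 7.2
tcp_pos: [571.7, -153.1, 139.0]
orientation: [-0.5, 0.499, -0.501, 0.501]
wrist_force: [-0.1, -0.5, 0.4]
gripper_width: 0.002
```

```bash
python3 snap.py 5
```

```text
7.25 [ 571.00453715 -153.07060765  138.64318849] [-0.09680464 -0.71231022  0.65247651] [-2.82128712e-01  4.92775909e-01  1.76935479e+00  2.12376756e-04
  8.77788912e-01  1.28773583e+00]
```

View pics/s5.png

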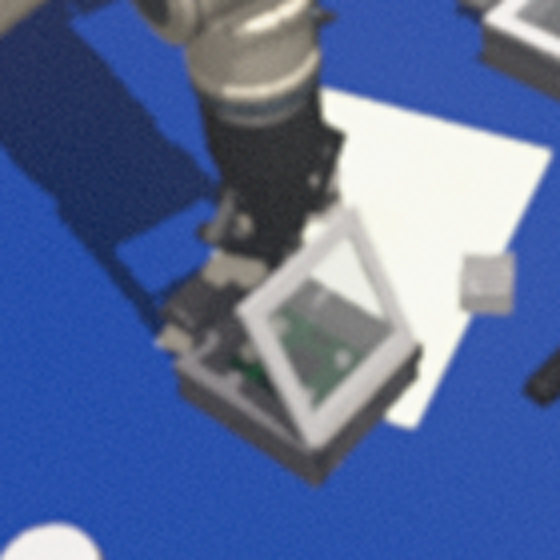

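The lid is following the fingers. I'll keep going to about x=622, then finish gently.

Call:
apply_moves:
  rows:
    - {"linear": [0.7,0,0.2],"delta_rot": [0,0,0],"gripper": 0}
    - {"linear": [1.4,0,0.4],"delta_rot": [0,0,0],"gripper": 0}
    - {"linear": [2.1,0,0.6],"delta_rot": [0,0,0],"gripper": 0}
    - {"linear": [2.8,0,0.8],"delta_rot": [0,0,0],"gripper": 0}
    - {"linear": [3.5,0,1.0],"delta_rot": [0,0,0],"gripper": 0}
    - {"linear": [4.2,0,1.1],"delta_rot": [0,0,0],"gripper": 0}
    - {"linear": [4.8,0,1.1],"delta_rot": [0,0,0],"gripper": 0}
    - {"linear": [5.2,0,1.1],"delta_rot": [0,0,0],"gripper": 0}

```text
time_s: 8.05
tcp_pos: [622.6, -153.1, 149.4]
orientation: [0.5, -0.5, 0.5, -0.5]
wrist_force: [-2.4, -0.8, 1.8]
gripper_width: -0.002
```

```bash
python3 snap.py 6
```

```text
8.1 [ 623.04049304 -153.08980148  149.42118997] [-0.55684281 -0.26627887 -0.03157026] [-2.59453174e-01  5.42910470e-01  1.64585846e+00 -9.63438892e-05
  9.52056791e-01  1.31055265e+00]
```

View pics/s6.png

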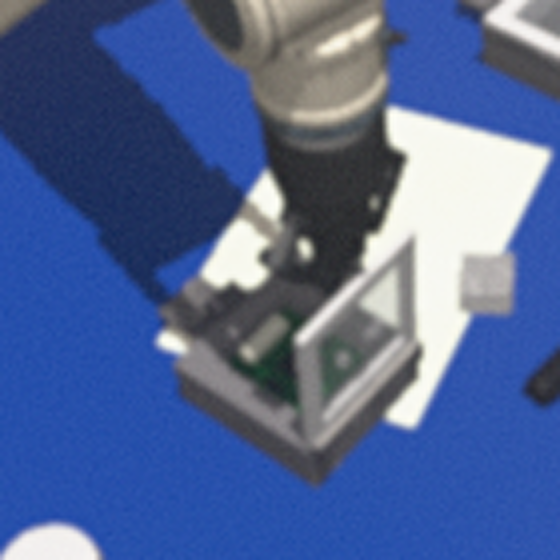

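Past upright. The final part goes in small steps while I watch the force.

Call:
apply_moves:
  rows:
    - {"linear": [0.2,0,0],"delta_rot": [0,0,0],"gripper": 0}
    - {"linear": [0.4,0,0],"delta_rot": [0,0,0],"gripper": 0}
    - {"linear": [0.6,0,0],"delta_rot": [0,0,0],"gripper": 0}
    - {"linear": [0.8,0,0],"delta_rot": [0,0,0],"gripper": 0}

```text
time_s: 8.5
tcp_pos: [629.8, -153.1, 149.2]
orientation: [0.5, -0.5, 0.5, -0.5]
wrist_force: [-2.5, -1.2, -1.0]
gripper_width: -0.002
```

Call:
apply_moves:
  rows:
    - {"linear": [0.1,0,0],"delta_rot": [0,0,0],"gripper": 0}
    - {"linear": [0.2,0,0],"delta_rot": [0,0,0],"gripper": 0}
    - {"linear": [0.3,0,0],"delta_rot": [0,0,0],"gripper": 0}

```text
time_s: 8.8
tcp_pos: [632.8, -152.9, 149.1]
orientation: [0.5, -0.5, 0.5, -0.5]
wrist_force: [-3.5, -0.5, -0.8]
gripper_width: -0.001
```

```bash
cat > ang.py <<'E'
from h import *
for n in("scene",):
    c=dict(np.load(n+".npz"));W=cloud(c);px=c["pixels"].astype(int)
    m=(W[...,0]>600)&(W[...,0]<675)&(W[...,1]>-225)&(W[...,1]<-85)&(W[...,2]>65)&(W[...,2]<190)&(px.min(-1)>70)&(px.max(-1)-px.min(-1)<45)
    q=W[m]; f=np.polyfit(q[:,2],q[:,0],1)
    for _ in range(4):
        r=q[:,0]-np.polyval(f,q[:,2]);q=q[abs(r)<max(5,1.5*np.std(r))];f=np.polyfit(q[:,2],q[:,0],1)
    print(n,len(q),"lid ang",np.pi/2+np.arctan(f[0]),"zmax",q[:,2].max(),"x@51",np.polyval(f,51),"std",np.std(q[:,0]-np.polyval(f,q[:,2])))
E
python3 snap.py 7; python3 ang.py
```

```text
8.85 [ 632.98970988 -152.89340427  149.14910026] [-1.85890351 -0.12414077 -0.48265796] [-2.55339306e-01  5.56245679e-01  1.62215634e+00  1.63157552e-04
  9.63524252e-01  1.31471215e+00]
scene 635 lid ang 1.7086438302372857 zmax 178.95080095377165 x@51 632.8739668828085 std 1.5789874838305495
```

View pics/s7.png

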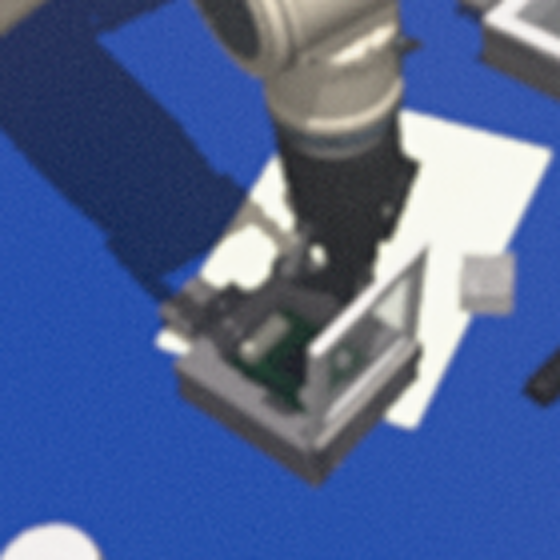

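Call:
apply_moves:
  rows:
    - {"linear": [0.1,0,0],"delta_rot": [0,0,0],"gripper": 0}
    - {"linear": [0.2,0,0],"delta_rot": [0,0,0],"gripper": 0}

```text
time_s: 9.05
tcp_pos: [634.9, -152.8, 149.2]
orientation: [0.5, -0.5, 0.5, -0.5]
wrist_force: [-1.9, -0.4, -1.2]
gripper_width: 0.006
```

Call:
apply_moves:
  rows:
    - {"linear": [0.1,0,0],"delta_rot": [0,0,0],"gripper": 0}

```text
time_s: 9.15
tcp_pos: [635.9, -152.8, 149.2]
orientation: [0.5, -0.5, 0.5, -0.5]
wrist_force: [-2.3, 0.6, -0.9]
gripper_width: 0.003
```

Call:
apply_moves:
  rows:
    - {"linear": [0.1,0,0],"delta_rot": [0,0,0],"gripper": 0}

```text
time_s: 9.25
tcp_pos: [636.7, -152.8, 149.2]
orientation: [0.5, -0.5, 0.5, -0.5]
wrist_force: [-5.9, -0.1, 0.5]
gripper_width: 0.002
```

Call:
apply_moves:
  rows:
    - {"linear": [0.05,0,0],"delta_rot": [0,0,0],"gripper": 0}

```text
time_s: 9.35
tcp_pos: [636.7, -152.8, 149.1]
orientation: [0.501, -0.5, 0.499, -0.5]
wrist_force: [-7.1, 0.4, -0.2]
gripper_width: -0.001
```

```bash
python3 snap.py 8; python3 ang.py
```

```text
9.4 [ 636.67806199 -152.84095105  149.14748694] [-6.11140833  0.32035885  1.09715109] [-2.53708142e-01  5.61622840e-01  1.61225797e+00 -1.81978883e-04
  9.69796427e-01  1.31646300e+00]
scene 585 lid ang 1.743876911365701 zmax 179.47659489019483 x@51 632.8046316512053 std 1.6983603930176356
```

The lid is at its stop: the force has risen to 7 N, the TCP has stalled, and the measured angle is about 1.744. Next I'll back off, up and toward the robot.

Call:
apply_moves:
  rows:
    - {"linear": [-0.5,0,0],"delta_rot": [0,0,0],"gripper": 0}
    - {"linear": [-2,0,0.5],"delta_rot": [0,0,0],"gripper": 0}
    - {"linear": [-5,0,2],"delta_rot": [0,0,0],"gripper": 0}
    - {"linear": [-9,0,5],"delta_rot": [0,0,0],"gripper": 0}
    - {"linear": [-13,0,8],"delta_rot": [0,0,0],"gripper": 0}
    - {"linear": [-15,4,11],"delta_rot": [0,0,0],"gripper": 0}
    - {"linear": [-17,8,14],"delta_rot": [0,0,0],"gripper": 0}
    - {"linear": [-19,12,14],"delta_rot": [0,0,0],"gripper": 0}
    - {"linear": [-20,16,14],"delta_rot": [0,0,0],"gripper": 0}
    - {"linear": [-20,20,14],"delta_rot": [0,0,0],"gripper": 0}
    - {"linear": [-20,24,14],"delta_rot": [0,0,0],"gripper": 0}
    - {"linear": [-20,24,14],"delta_rot": [0,0,0],"gripper": 0}

```text
time_s: 10.6
tcp_pos: [438.2, 90.9, 290.4]
orientation: [-0.5, 0.498, -0.499, 0.503]
wrist_force: [0.0, -0.2, -0.0]
gripper_width: 0.0
```

```bash
python3 snap.py 9; python3 ang.py
python3 - <<'E'
from workcell import *
import cv2,numpy as np
c=camera("top");np.savez("top9.npz",**c)
a=np.load("top0.npz")["pixels"]
cv2.imwrite("pics/t9.png",np.vstack([x[140:280,150:480,::-1] for x in(a,c["pixels"])]).repeat(2,0).repeat(2,1))
E
```

```text
10.65 [438.08662037  89.11153153 290.13821458] [-0.10394407  0.16339323  0.56797902] [1.73828043e-01 7.88367291e-02 1.94672022e+00 3.69644665e-04
 1.11280081e+00 1.73964363e+00]
scene 600 lid ang 1.7432775899480153 zmax 177.38941650477602 x@51 632.7847163734883 std 1.6980490915896815
```

View pics/s9.png

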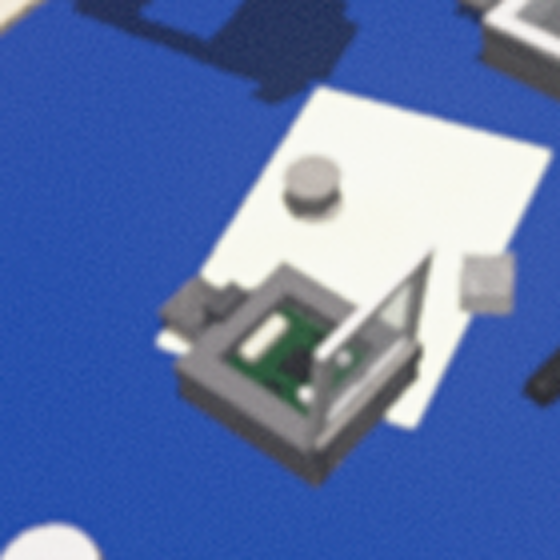

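View pics/t9.png

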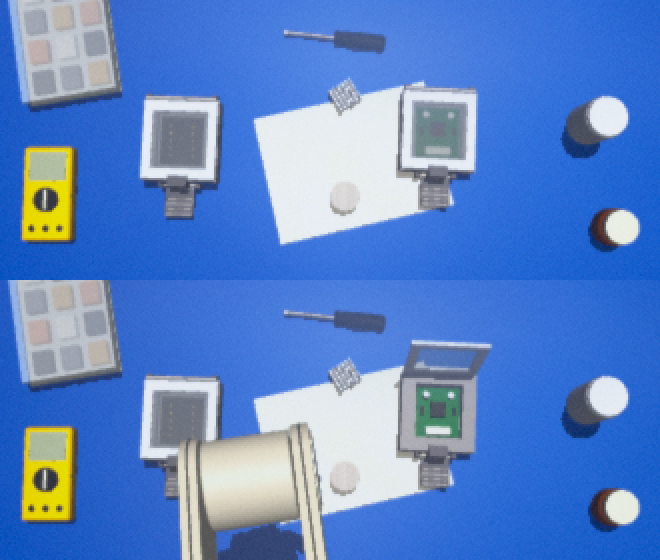

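The lid stands at its stop and the board is in its nest. Nothing else has moved, and the arm is clear.

```bash
python3 -c "
from workcell import *
print(sign_off())"
```

```text
the job is handed in; nothing more can be done
None
```

The job is done and handed in at about 10.7 s. I pressed the loaded tester's release tab with the shut fingers at about 4–5 N, and its lid sprang up by itself to about 0.80 rad. I then pushed the lid back until the fingers stalled against the stop at about 7 N, and moved the arm clear.

**Last checks:** with the arm away, the lid measured about 1.743 rad against the 1.75 stop, the same as while it was being pushed. In the pictures the board is in its nest, the other tester is shut, and the testers and other things on the bench have not visibly moved. Wrist force read about zero. None of the checks failed or disagreed. In the last top view the arm hid the front of the empty tester, but its shut lid was still visible.

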